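# Put the four reagents back in their matching bench holders

### The job

Tidy the bench: put each of the four things back in the white holder whose recess has its shape and size - the clear blue-capped bottle in the large round one, the dark square bottle in the square one, the little dropper bottle in the small round one and the carton in the oblong one. Set each down gently, never letting it drop, so that it sits flat on the rubber floor inside the rim, bottles upright, and leave the glass beaker and the thermometer read-out where they stand.

Things in the scene. Friction and masses are not known exactly. Their poses are not given: they have to be found in the camera images.
- glass_bottle: Clear glass laboratory bottle with a blue screw cap, standing upright, loose, 0.18 to 0.35 kg. Round body 70 mm across, 146 mm high. Cap 50 mm across, from 120 to 146 mm above the origin. Grip it from above by the upper part of the cap (130 to 146 mm), as the sloping shoulder starts just below it. Origin: centre of its underside; z up along the bottle. Belongs in the large round holder.
- square_bottle: Dark reagent bottle of square section with a round white screw cap, standing upright, loose, 0.15 to 0.31 kg. Body 58 x 58 mm, 134 mm high. Cap 40 mm across, from 114 to 134 mm above the origin. Grip it by the cap from above. Origin: centre of its underside; z up, x and y square to its faces. Belongs in the square holder, turned so that its faces are parallel to the recess walls (any of the four ways).
- dropper: Small amber dropper bottle with a black collar and a red rubber bulb, standing upright, loose, 0.04 to 0.085 kg. Round body 36 mm across, 113 mm high over the bulb. Black collar 23 mm across, from 68 to 82 mm above the origin, good to grip from above with the fingers either side of the soft bulb. Origin: centre of its underside; z up. Belongs in the small round holder.
- carton: Small pale grey-white carton lying flat, loose, 0.055 to 0.115 kg. 62 mm along its x, 100 mm along its y, 30 mm high; grip it from above across the 62 mm. Origin: centre of its underside; z up. Belongs in the oblong holder, long side along the long side (either way round).
- large_round_holder: White plastic bench holder, fixed, with a dark rubber floor. Round recess 86 mm across; 102 mm across over all. Origin: centre of its underside, on the thin grey mat (2 mm) that covers the working area; z up. Rubber floor 5 mm and rim top 15 mm above the origin (recess 10 mm deep); rim wall 4 mm thick, and a 3 mm high foot flange stands out 4 mm round it.
- small_round_holder: White plastic bench holder, fixed, with a dark rubber floor. Round recess 52 mm across; 68 mm across over all. Origin: centre of its underside, on the thin grey mat (2 mm) that covers the working area; z up. Rubber floor 5 mm and rim top 15 mm above the origin (recess 10 mm deep); rim wall 4 mm thick, and a 3 mm high foot flange stands out 4 mm round it.
- square_holder: White plastic bench holder, fixed, with a dark rubber floor. Square recess 74 x 74 mm; 90 x 90 mm over all; x and y square to its walls. Origin: centre of its underside, on the thin grey mat (2 mm) that covers the working area; z up. Rubber floor 5 mm and rim top 15 mm above the origin (recess 10 mm deep); rim wall 4 mm thick, and a 3 mm high foot flange stands out 4 mm round it.
- oblong_holder: White plastic bench holder, fixed, with a dark rubber floor. Rectangular recess 78 mm along its x and 116 mm along its y; 94 x 132 mm over all. Origin: centre of its underside, on the thin grey mat (2 mm) that covers the working area; z up. Rubber floor 5 mm and rim top 15 mm above the origin (recess 10 mm deep); rim wall 4 mm thick, and a 3 mm high foot flange stands out 4 mm round it.
- beaker: Bystander, to be left where it is: empty clear glass beaker, 60 mm across, 65 mm over the spout, 110 mm high, loose. Origin: centre of its underside.
- readout: Bystander, to be left where it is: small cream desk thermometer read-out with a grey display, 59 x 66 mm, 92 mm high, loose. Origin: centre of its underside.
There are look-alikes about, which are no part of the job. What is shaped like the carton but brown or orange is not meant.

How it is judged:
By the outcome, as a careful person would: the job done as asked, in the order asked, and still so for the second after the job is handed in, with the robot touching nothing.
It also fails if it takes over 128 s, if anything falls off the work surface, if the arm or the gripper's body presses on something with over 40 N, if the wrist force passes 120 N, or if a joint passes its speed limit or range.

### The arm

A 6-joint arm with a two-finger parallel gripper is mounted at the origin on a cart in front of the work surface, level with it; the furniture and walls round the work are solid. World frame = base frame: x ahead of the robot, y to its left, z up, the work surface at z = 0. Lengths are in m, angles in rad, forces in N, time in s.
With the tool pointing down it reaches from about 0.4 to 0.925 m from the base axis. Payload 3.4 kg.
Tool frame: the origin (TCP) lies on the mounting face of the last link; the fingertips stand 173 mm ahead of it and the grasp point (between the pads) lies 155 mm ahead of it; z points along the fingers, y is the line along which they close (so a half turn about z gives the same grasp; the last joint's range is limited). The gripper opens to 85 mm and grips with 20 to 120 N. Pads are 22 mm wide; open, the fingers measure 114 mm over their backs; the gripper's body (76 mm by 85 mm) begins 54 mm behind the grasp point. The pads swing forward as they close: fully open they stand 13 mm farther back than shut.
Start: joints at [-1.248, 0.307, 1.506, -0, 1.328, -0.073], TCP at [0.222, -0.53, 0.405] pointing down, gripper open.
Joint ranges: [-3.12, 3.12], [-1.05, 2.28], [0.14, 2.33], [-1.42, 4.57], [0.1, 2.73], [-2.68, 2.68]. Speed limits (rad/s): [2.57, 2.57, 3.14, 3.14, 3.14, 3.14].

### API

Orientations are given as a rotation vector (axis times angle).
In Python, from bench import manip, viewer, hand_in gives the robot as it stands. The module is installed in compiled form; this text tells all that it offers.
- The arm moves only by the tool servo_tool, never from a script. Its arguments are lists of equal length, an entry for each row: "translation": the shift along the tool's x, y, z scaled (see below), a list of three; "turn": the turn, a rotation vector about the tool's x, y, z scaled (see below), a list of three; "jaw": the opening, from 0 (shut) to 1 (fully open). A call has 1 to 10 rows; each row shifts and turns the commanded pose from where the row before left it, along the tool's axes as they then stand; what a row does not reach is not made up. The controller multiplies each number of a shift by 0.5 m and each number of a turn by pi rad. A row lasts 1/10 s, in which the tool goes at most 50 mm and 8.59 degrees, less where a joint would pass 70% of its speed; a pose out of reach is approached as far as the arm can. A call with a number of a shift or a turn outside -1 to 1 is refused whole. A call with a gripper value outside its range is refused whole. The fingers move at their own pace and stop on an object; the grip force is fixed at half the most. Time passes only in rows, so rows that do not move let the fingers close. It gives the time, the measured TCP pose, the force, the opening and the grip force at its end, in the units of the state.
- manip.get_state(): the state, without advancing time (a new reading comes with each control period).
- viewer.read_camera(name): name is "scene" or "top"; returns the picture (384x512x3 uint8, red, green, blue); there is no depth.
- viewer.get_calibration(name): a dict with "fx", "fy", "cx", "cy" (pixels), "T" (4x4, takes a point from camera to world coordinates). Camera axes: x right, y up, looking along -z (the intrinsics and any distortion apply to the point x, -y, -z); pixel columns grow to the right and rows downward; lengths in m; the calibration is good to about 2 mm. A picture is of the moment at which its call begins. get_calibration takes no time and is no camera call.
- hand_in(): hands the job in; it is judged then, once.
The state is a dict: "time": time; "qpos": joint angles; "qvel": joint speeds; "tau": joint torques, N m; "tool_pos": TCP position; "orientation": TCP orientation; "wrist_force": force on the tool from outside, world axes, zero at the start; "ft_torque": the same for the moment, N m; "opening": finger opening in m; "finger_force": force on a finger pad.
Only numpy, scipy, OpenCV 4.12 (cv2) and the standard library are available. Lean on these libraries where they do the work, as an engineer would, in place of code of your own. Each camera call takes 0.05 s, during which the arm holds its last target. There are 200 camera calls.

## Working session

There is one attempt and no reset: what is moved stays moved. The work goes in short steps, Python scripts to look and compute and a tool call to move; the robot and the scene stay as the last step left them, time stands still between calls to the robot, and variables do not carry over. Pictures are saved under pics/ and viewed, at most 14 in all, crops included, and the job is handed in when it is done.

Besides the shell and the picture viewer there is one more tool, called after "Call:" by a JSON object that holds its "name" and its "arguments". servo_tool: Moves the arm, as the interface text tells. Its arguments: {"type":"object","properties":{"translation":{"type":"array"},"turn":{"type":"array"},"jaw":{"type":"array"}},"required":["translation","turn","jaw"]}

```bash
mkdir -p pics; python3 - <<'E'
from bench import manip, viewer
import cv2
for n in("scene","top"):
    im=viewer.read_camera(n); cv2.imwrite(f"pics/{n}0.png",im[:,:,::-1]); c=viewer.get_calibration(n); print(n,c)
s=manip.get_state();print(s)
E
```

```text
scene {'fx': 411.6217039756934, 'fy': 411.6217039756934, 'cx': 252.54150557368527, 'cy': 193.41350052383487, 'T': array([[ 0.62932033,  0.34125514, -0.69821261, -0.51498485],
       [-0.77678241,  0.30369348, -0.55170587, -1.01661042],
       [ 0.02377015,  0.88955899,  0.45620147,  0.73152003],
       [ 0.        ,  0.        ,  0.        ,  1.        ]])}
top {'fx': 419.70403996376257, 'fy': 419.70403996376257, 'cx': 258.10619467530853, 'cy': 186.41926926949728, 'T': array([[-0.01734306,  0.99224397, -0.12308987,  0.29707915],
       [-0.99984215, -0.0167359 ,  0.00596495, -0.20662923],
       [ 0.00385867,  0.12317389,  0.9923776 ,  1.69256274],
       [ 0.        ,  0.        ,  0.        ,  1.        ]])}
{'time': 0.1, 'qpos': array([-1.24749864e+00,  3.07498138e-01,  1.50751023e+00,  3.72021801e-06,
        1.32842099e+00, -7.34936689e-02]), 'qvel': array([-1.73292798e-03, -2.68437052e-03, -2.17301913e-03,  6.42863819e-05,
        1.37557939e-03,  1.10837892e-03]), 'tau': array([ 5.68341602e-04, -4.58527744e+01, -2.52607369e+01, -2.20192555e-04,
        5.41878253e-03,  7.12203331e-06]), 'tool_pos': array([ 0.22210175, -0.53005093,  0.40388517]), 'orientation': array([-3.07818049e+00, -6.18836983e-01,  3.53583074e-04]), 'wrist_force': array([ 0.00301832, -0.08871076, -0.78959023]), 'ft_torque': array([-0.02535215,  0.02077038, -0.03549013]), 'finger_force': 0.0, 'opening': 0.08523779244983357}
```

View pics/scene0.png

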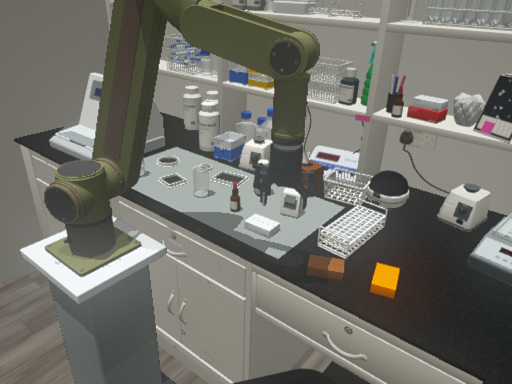

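```bash
python3 -c "
import cv2
i=cv2.imread('pics/top0.png');cv2.imwrite('pics/top0b.png',cv2.resize(i,(800,600),interpolation=cv2.INTER_CUBIC))"
```

```text
(no output)
```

View pics/top0b.png

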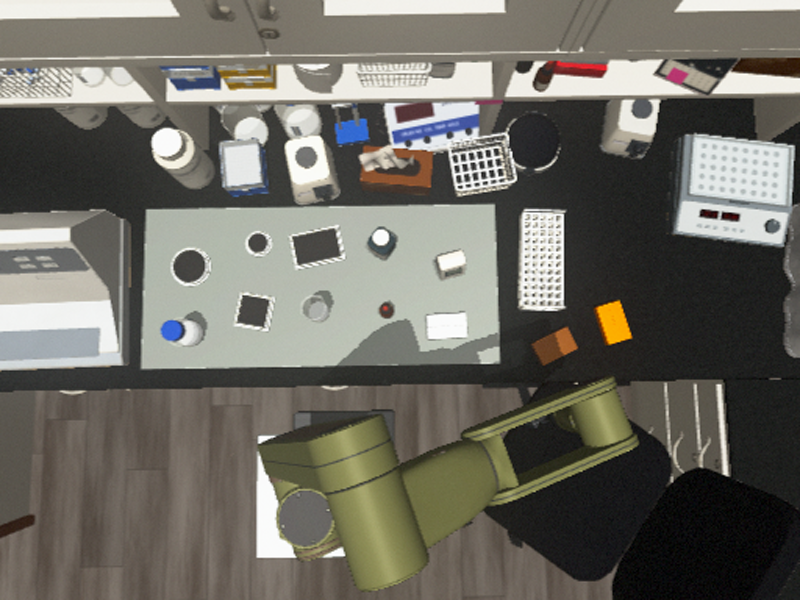

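Scene view: arm over the bench, mat with the items. Top view (in 800x600 px): blue cap (172,331), white cap of the square bottle (380,238), red bulb (387,310), white carton (447,325). Holders are large round (190,266), small round (258,243), square (254,311), oblong (317,247). Bystanders are the beaker (316,306) and the read-out (450,263). Carton candidates are white (447,325), brown (555,346) and orange (613,322). Only the white one is pale grey-white, so that is the one.

```bash
cat > h.py <<'E'
import cv2, numpy as np
from bench import manip, viewer
def cast(name,px,z):
    c=viewer.get_calibration(name); T=c["T"]; px=np.asarray(px,float).reshape(-1,2)
    d=np.c_[(px[:,0]-c["cx"])/c["fx"],-(px[:,1]-c["cy"])/c["fy"],-np.ones(len(px))]@T[:3,:3].T
    o=T[:3,3]; return o+d*((z-o[2])/d[:,2])[:,None]
def blob(mask,seed,z,name="top",r=25):
    m=np.zeros_like(mask); x,y=seed; m[y-r:y+r,x-r:x+r]=mask[y-r:y+r,x-r:x+r]
    n,l,s,c=cv2.connectedComponentsWithStats(m)
    k=min(range(1,n),key=lambda i:np.hypot(*(c[i]-seed))-.1*s[i,4] if s[i,4]>8 else 1e9)
    ys,xs=np.nonzero(l==k); cen=cast(name,c[k],z)[0]
    corners=np.concatenate([np.c_[xs+a,ys+b] for a in(-.5,.5) for b in(-.5,.5)])
    (cx,cy),(w,h),a=cv2.minAreaRect(cast(name,corners,z)[:,:2].astype(np.float32))
    return dict(px=c[k].round(1),cen=cen.round(4),rect=(round(cx,4),round(cy,4),round(w,4),round(h,4),round(a,1)),n=len(xs))
E
cat > m.py <<'E'
from h import *
im=cv2.imread("pics/top0.png"); hsv=cv2.cvtColor(im,cv2.COLOR_BGR2HSV); g=cv2.cvtColor(im,cv2.COLOR_BGR2GRAY)
b,gg,r=[im[:,:,i].astype(int) for i in range(3)]
u=lambda m:m.astype(np.uint8)
s=lambda x,y:(int(x*.64),int(y*.64))
dark=u(g<95); bright=u(g>215)
for n,m,p,z,R in [("large",dark,(190,266),.012,17),("small",dark,(258,243),.012,13),("square",dark,(254,311),.012,18),("oblong",dark,(317,247),.012,24),
 ("bluecap",u((b-r)>70),(172,331),.148,15),("whitecap",bright,(380,238),.136,14),("red",u((r-b)>50),(387,310),.105,10),
 ("carton",bright,(447,325),.032,22),("beaker",u(g>150),(316,298),.112,14),("readout",bright,(450,260),.094,14)]:
    print(n,blob(m,s(*p),z,r=R))
x0,y0=85,125
cv2.imwrite("pics/crop0.png",cv2.resize(im[y0:y0+120,x0:x0+240],None,fx=3.33,fy=3.33,interpolation=cv2.INTER_CUBIC))
E
python3 m.py
```

```text
large {'px': array([120.7, 169.8]), 'cen': array([0.5827, 0.3385, 0.012 ]), 'rect': (0.5839, 0.3393, 0.0825, 0.0809, 1.1), 'n': 308}
small {'px': array([164.4, 155. ]), 'cen': array([0.6408, 0.1621, 0.012 ]), 'rect': (0.6408, 0.1619, 0.049, 0.0455, 89.1), 'n': 101}
square {'px': array([161.7, 198.4]), 'cen': array([0.4634, 0.1713, 0.012 ]), 'rect': (0.4636, 0.1718, 0.0722, 0.0743, 79.2), 'n': 290}
oblong {'px': array([202. , 157.3]), 'cen': array([0.6286, 0.0096, 0.012 ]), 'rect': (0.6292, 0.0095, 0.0779, 0.1156, 11.3), 'n': 477}
bluecap {'px': array([109.2, 211. ]), 'cen': array([0.4069, 0.3331, 0.148 ]), 'rect': (0.4069, 0.3322, 0.0517, 0.0478, 89.0), 'n': 140}
whitecap {'px': array([243.5, 151.5]), 'cen': array([ 0.6241, -0.163 ,  0.136 ]), 'rect': (0.6239, -0.1631, 0.0378, 0.0385, 89.2), 'n': 79}
red {'px': array([246.1, 196.9]), 'cen': array([ 0.4547, -0.17  ,  0.105 ]), 'rect': (0.4543, -0.1695, 0.0114, 0.0115, 89.2), 'n': 8}
carton {'px': array([285.8, 208.2]), 'cen': array([ 0.4141, -0.3249,  0.032 ]), 'rect': (0.4141, -0.3249, 0.0652, 0.1041, 2.4), 'n': 389}
beaker {'px': array([200.9, 188.8]), 'cen': array([0.4877, 0.0009, 0.112 ]), 'rect': (0.4852, -0.0012, 0.1065, 0.1081, 89.7), 'n': 643}
readout {'px': array([288.9, 166.2]), 'cen': array([ 0.572 , -0.3367,  0.094 ]), 'rect': (0.5723, -0.3371, 0.0402, 0.0687, 15.2), 'n': 149}
```

View pics/crop0.png

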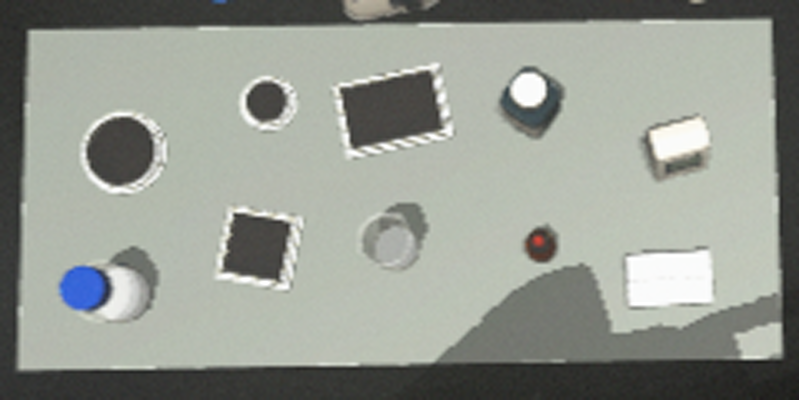

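The crop confirms the white carton and the item layout, and the measured sizes agree with the given ones. Next I turn the tool to the world axes and arc over to the bottle.

Call:
{"name": "servo_tool", "arguments": {"translation": [[0,0,0],[0,0,0],[0,0,0],[0.08,-0.066,0],[0.08,-0.066,0],[0.08,-0.066,0],[0.08,-0.066,0],[0.08,-0.066,0],[0.08,-0.066,0],[0.08,-0.066,0]], "turn": [[0,0,0.0421],[0,0,0.0421],[0,0,0.0421],[0,0,0],[0,0,0],[0,0,0],[0,0,0],[0,0,0],[0,0,0],[0,0,0]], "jaw": [1,1,1,1,1,1,1,1,1,1]}}

```text
time: 1.1
tool_pos: [0.4933, -0.3059, 0.4043]
orientation: [-3.141, 0.0, 0.001]
wrist_force: [0.4, -0.4, -0.7]
opening: 0.0854
finger_force: 0.0
```

Call:
{"name": "servo_tool", "arguments": {"translation": [[0,-0.09,0],[0,-0.09,0],[0,-0.09,0],[0,-0.09,0],[0,-0.09,0],[0,-0.09,0],[0,-0.09,0],[0,-0.09,0],[0,-0.09,0],[0,-0.09,0]], "turn": [[0,0,0],[0,0,0],[0,0,0],[0,0,0],[0,0,0],[0,0,0],[0,0,0],[0,0,0],[0,0,0],[0,0,0]], "jaw": [1,1,1,1,1,1,1,1,1,1]}}

```text
time: 2.1
tool_pos: [0.4916, 0.1442, 0.4045]
orientation: [3.141, 0.0, -0.001]
wrist_force: [0.1, -0.5, 0.2]
opening: 0.0852
finger_force: 0.0
```

Call:
{"name": "servo_tool", "arguments": {"translation": [[-0.034,-0.076,0],[-0.034,-0.076,0],[-0.034,-0.076,0],[-0.034,-0.076,0],[-0.034,-0.076,0],[0,0,0],[0,0,0]], "turn": [[0,0,0],[0,0,0],[0,0,0],[0,0,0],[0,0,0],[0,0,0],[0,0,0]], "jaw": [1,1,1,1,1,1,1]}}

```text
time: 2.8
tool_pos: [0.4065, 0.3331, 0.4042]
orientation: [3.141, 0.004, -0.001]
wrist_force: [-0.0, -0.4, -0.1]
opening: 0.0856
finger_force: 0.0
```

```bash
python3 - <<'E'
from h import *
print(manip.get_state()["tool_pos"])
a=viewer.read_camera("scene")[:,:,::-1];b=viewer.read_camera("top")[:,:,::-1]
cv2.imwrite("pics/scene1.png",a);cv2.imwrite("pics/top1.png",b)
c=cv2.resize(a[130:250,120:320],(800,480),interpolation=cv2.INTER_CUBIC);cv2.imwrite("pics/s1c.png",c)
d=b[140:210,225:315];cv2.imwrite("pics/t1c.png",cv2.resize(d,None,fx=8,fy=8,interpolation=cv2.INTER_CUBIC))
E
```

```text
[0.40648332 0.33310169 0.40423935]
```

View pics/s1c.png

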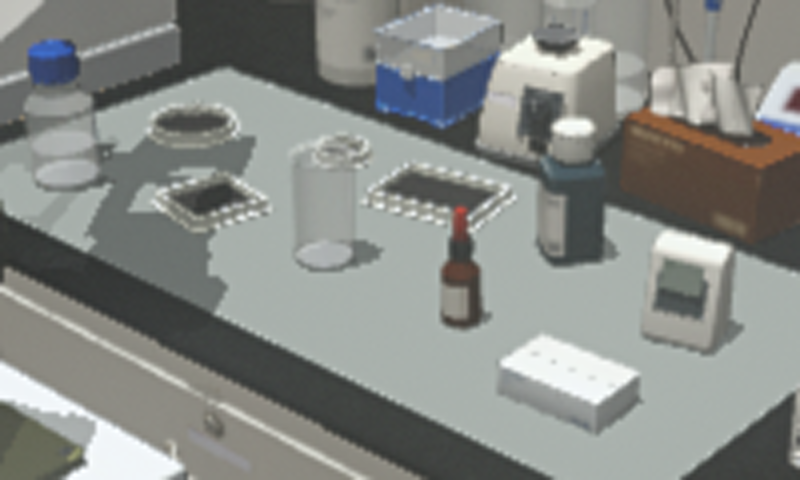

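View pics/t1c.png

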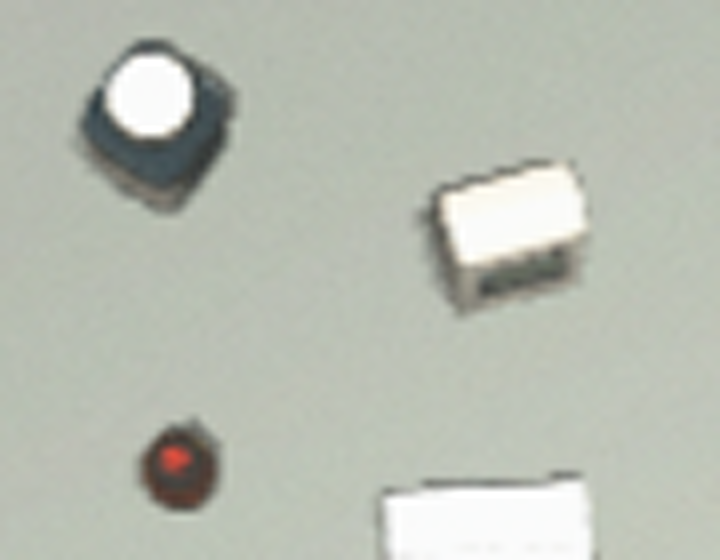

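The scene crop shows the blue cap at (52,62), dropper at (460,270) and square bottle at (572,190), all upright. The top crop shows the square bottle turned roughly 45° to the image. Next: cross-check positions with the scene view and fit the square bottle's yaw.

```bash
cat > m2.py <<'E'
from h import *
s=cv2.imread("pics/scene1.png");t=cv2.imread("pics/top1.png")
S=[s[:,:,i].astype(int) for i in range(3)];T=[t[:,:,i].astype(int) for i in range(3)]
u=lambda m:m.astype(np.uint8); q=lambda x,y:(120+x//4,130+y//4)
print("cap scene",blob(u(S[0]-S[2]>60),q(52,62),.135,"scene",9))
print("cap top",blob(u(T[0]-T[2]>70),(109,211),.148))
print("wcap scene",blob(u(s.min(2)>185),q(574,140),.126,"scene",9))
print("wcap top",blob(u(t.min(2)>200),(243,151),.136,r=10))
print("bulb scene",blob(u(S[2]-S[0]>70),q(460,222),.1,"scene",7))
print("drop body scene",blob(u(S[2]-S[0]>25),q(460,290),.035,"scene",10))
print("drop red top",blob(u(T[2]-T[0]>60),(246,197),.108,r=6))
print("drop body top",blob(u(t.max(2)<120),(247,198),.05,r=10))
# square bottle outline, top view: corners of the non-mat blob
c=t[140:170,228:262]; d=cv2.resize(c,None,fx=8,fy=8,interpolation=cv2.INTER_CUBIC)
L=cv2.cvtColor(d,cv2.COLOR_BGR2GRAY); m=u(L<140)|u(L>215)
n,l,st,_=cv2.connectedComponentsWithStats(m);k=1+st[1:,4].argmax()
cn=max(cv2.findContours(u(l==k),0,1)[0],key=cv2.contourArea)
p=cv2.approxPolyDP(cv2.convexHull(cn),6,True)[:,0]/8-.44+[228,140]
w=cast("top",p,.002)
for i in range(len(p)):
    e=w[(i+1)%len(p)]-w[i]; print(p[i].round(1),w[i][:2].round(4),"len %.4f ang %.1f"%(np.hypot(e[0],e[1]),np.degrees(np.arctan2(e[1],e[0]))%90))
E
python3 m2.py
```

```text
cap scene {'px': array([132.1, 142.1]), 'cen': array([0.4274, 0.3666, 0.135 ]), 'rect': (0.4281, 0.368, 0.0634, 0.0439, 52.9), 'n': 44}
cap top {'px': array([109.4, 214.7]), 'cen': array([0.3933, 0.3321, 0.148 ]), 'rect': (0.3921, 0.3317, 0.0442, 0.0183, 89.0), 'n': 48}
wcap scene {'px': array([262.9, 161.2]), 'cen': array([ 0.647 , -0.1447,  0.126 ]), 'rect': (0.6477, -0.142, 0.0505, 0.0382, 37.2), 'n': 36}
wcap top {'px': array([243.3, 151.4]), 'cen': array([ 0.6243, -0.1625,  0.136 ]), 'rect': (0.6239, -0.1631, 0.0378, 0.0385, 89.2), 'n': 82}
bulb scene {'px': array([234.5, 182.5]), 'cen': array([ 0.4748, -0.1519,  0.1   ]), 'rect': (0.4748, -0.1519, 0.0164, 0.0071, 41.4), 'n': 4}
drop body scene {'px': array([234.4, 197.4]), 'cen': array([ 0.4824, -0.1453,  0.035 ]), 'rect': (0.4823, -0.1457, 0.0312, 0.0292, 41.6), 'n': 25}
drop red top {'px': array([246.3, 196.9]), 'cen': array([ 0.4544, -0.1708,  0.108 ]), 'rect': (0.4539, -0.1714, 0.0152, 0.0114, 89.0), 'n': 9}
drop body top {'px': array([247.3, 198.3]), 'cen': array([ 0.4546, -0.1731,  0.05  ]), 'rect': (0.4557, -0.1721, 0.0354, 0.0434, 89.1), 'n': 70}
[241.9 144.6] [ 0.6812 -0.1534] len 0.0154 ang 85.2
[245.7 144.8] [ 0.6799 -0.1687] len 0.0424 ang 51.0
[253.8 151.1] [ 0.6532 -0.2017] len 0.0289 ang 80.9
[252.8 157.9] [ 0.6246 -0.1972] len 0.0435 ang 49.8
[246.1 166.1] [ 0.5914 -0.1691] len 0.0281 ang 67.4
[239.7 163.6] [ 0.6021 -0.1432] len 0.0267 ang 43.0
[235.2 158.9] [ 0.6216 -0.125 ] len 0.0150 ang 13.2
[234.3 155.4] [ 0.6363 -0.1216] len 0.0146 ang 73.1
[235.3 152.1] [ 0.6503 -0.1258] len 0.0414 ang 48.3
```

```bash
cat > m3.py <<'E'
from h import *
s=cv2.imread("pics/scene1.png");g=cv2.cvtColor(s,cv2.COLOR_BGR2GRAY)
dk=(g<80).astype(np.uint8); q=lambda x,y:(120+x//4,130+y//4)
for n,p,r in [("large",(195,123),9),("square",(212,197),9),("oblong",(440,188),13)]: print(n,blob(dk,q(*p),.012,"scene",r))
print("carton",blob((s.min(2)>215).astype(np.uint8),q(570,370),.03,"scene",18))
c=viewer.get_calibration("scene"); 
def proj(P):
    P=np.linalg.inv(c["T"])@np.r_[P,1]; return (c["cx"]+c["fx"]*P[0]/-P[2],c["cy"]-c["fy"]*P[1]/-P[2])
print(viewer.get_calibration("scene").keys())
for P in [(.5835,.339,.012),(.4635,.1715,.012),(.629,.0095,.012),(.407,.333,.135),(.624,-.163,.126),(.4141,-.3249,.032)]: print(P,np.round(proj(P),1))
E
python3 m3.py
```

```text
large {'px': array([167.6, 160.1]), 'cen': array([0.5873, 0.3456, 0.012 ]), 'rect': (0.5833, 0.3429, 0.0465, 0.0726, 42.3), 'n': 42}
square {'px': array([172. , 179.1]), 'cen': array([0.4672, 0.1786, 0.012 ]), 'rect': (0.468, 0.1775, 0.0559, 0.063, 78.9), 'n': 66}
oblong {'px': array([228.2, 177.3]), 'cen': array([0.6328, 0.0209, 0.012 ]), 'rect': (0.633, 0.0173, 0.0516, 0.1018, 12.5), 'n': 79}
carton {'px': array([261.9, 221.8]), 'cen': array([ 0.42  , -0.3203,  0.03  ]), 'rect': (0.4208, -0.3182, 0.0683, 0.1057, 2.4), 'n': 286}
dict_keys(['fx', 'fy', 'cx', 'cy', 'T'])
(0.5835, 0.339, 0.012) [167.9 160.7]
(0.4635, 0.1715, 0.012) [172.5 179.9]
(0.629, 0.0095, 0.012) [229.6 178.4]
(0.407, 0.333, 0.135) [133.  145.4]
(0.624, -0.163, 0.126) [263.  164.3]
(0.4141, -0.3249, 0.032) [261.9 222.4]
```

The scene view agrees with the top view (holders within about 1 px, caps within 1 px sideways). Square bottle yaw is about 49°, its holder 79°. Now I descend on the glass bottle.

Call:
{"name": "servo_tool", "arguments": {"translation": [[0,0,0.06],[0,0,0.06],[0,0,0.05],[0,0,0.03],[0,0,0.012],[0,0,0]], "turn": [[0,0,0],[0,0,0],[0,0,0],[0,0,0],[0,0,0],[0,0,0]], "jaw": [1,1,1,1,1,1]}}

```text
time: 3.5
tool_pos: [0.4076, 0.3312, 0.298]
orientation: [3.14, -0.003, -0.002]
wrist_force: [0.1, 0.7, 1.0]
opening: 0.0854
finger_force: 0.0
```

Call:
{"name": "servo_tool", "arguments": {"translation": [[0,0,0],[0,0,0],[0,0,0],[0,0,0],[0,0,0],[0,0,0],[0,0,0],[0,0,0],[0,0,0],[0,0,0]], "turn": [[0,0,0],[0,0,0],[0,0,0],[0,0,0],[0,0,0],[0,0,0],[0,0,0],[0,0,0],[0,0,0],[0,0,0]], "jaw": [0.5,0.5,0.5,0.3,0.3,0.3,0.3,0.3,0.3,0.3]}}

```text
time: 4.5
tool_pos: [0.4074, 0.3327, 0.3002]
orientation: [-3.14, -0.001, -0.003]
wrist_force: [-1.1, -0.2, 6.6]
opening: 0.0479
finger_force: 61.5
```

Slight upward force, so the tips seem to touch the shoulder. I regrip a little higher.

Call:
{"name": "servo_tool", "arguments": {"translation": [[0,0,0],[0,0,0],[0,0,0],[0,0,-0.016],[0,0,0],[0,0,0],[0,0,0],[0,0,0],[0,0,0],[0,0,0]], "turn": [[0,0,0],[0,0,0],[0,0,0],[0,0,0],[0,0,0],[0,0,0],[0,0,0],[0,0,0],[0,0,0],[0,0,0]], "jaw": [0.8,0.8,0.8,0.8,0.5,0.3,0.3,0.3,0.3,0.3]}}

```text
time: 5.5
tool_pos: [0.4075, 0.3327, 0.308]
orientation: [-3.14, -0.0, -0.003]
wrist_force: [-0.9, -0.2, 6.1]
opening: 0.0476
finger_force: 60.7
```

Call:
{"name": "servo_tool", "arguments": {"translation": [[0,0,0],[0,0,0],[0,0,0]], "turn": [[0,0,0],[0,0,0],[0,0,0]], "jaw": [0.3,0.3,0.3]}}

```text
time: 5.8
tool_pos: [0.4075, 0.3327, 0.308]
orientation: [-3.14, -0.0, -0.003]
wrist_force: [-0.8, -0.2, 7.2]
opening: 0.0481
finger_force: 60.7
```

Call:
{"name": "servo_tool", "arguments": {"translation": [[0,0,-0.02],[0,0,-0.04],[0,0,-0.04],[0.04,0,0],[0.08,-0.003,0],[0.08,-0.003,0],[0.08,-0.003,0],[0.05,-0.003,0],[0.022,0,0],[0,0,0]], "turn": [[0,0,0],[0,0,0],[0,0,0],[0,0,0],[0,0,0],[0,0,0],[0,0,0],[0,0,0],[0,0,0],[0,0,0]], "jaw": [0.3,0.3,0.3,0.3,0.3,0.3,0.3,0.3,0.3,0.3]}}

```text
time: 6.8
tool_pos: [0.5841, 0.3381, 0.3559]
orientation: [3.141, -0.002, -0.001]
wrist_force: [-0.5, -0.7, -2.9]
opening: 0.0473
finger_force: 62.6
```

```bash
python3 - <<'E'
from h import *
s=manip.get_state();print(s["tool_pos"],s["wrist_force"],s["opening"])
a=viewer.read_camera("scene")[:,:,::-1];cv2.imwrite("pics/s2c.png",cv2.resize(a[90:240,110:310],(800,600),interpolation=cv2.INTER_CUBIC))
E
```

```text
[0.58408098 0.33806529 0.35594775] [-0.45208994 -0.65034924 -2.85354161] 0.047308936312973754
```

View pics/s2c.png

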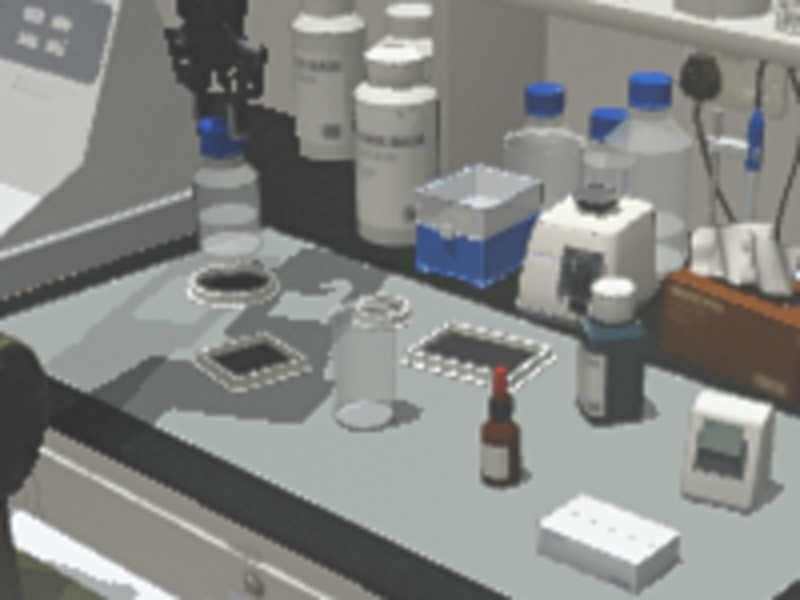

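The bottle hangs upright over the large round holder (crop px 235,283). Lowering.

Call:
{"name": "servo_tool", "arguments": {"translation": [[0,0,0.03],[0,0,0.026],[0,0,0.014],[0,0,0.006],[0,0,0.003],[0,0,0]], "turn": [[0,0,0],[0,0,0],[0,0,0],[0,0,0],[0,0,0],[0,0,0]], "jaw": [0.3,0.3,0.3,0.3,0.3,0.3]}}

```text
time: 7.45
tool_pos: [0.5831, 0.3385, 0.3174]
orientation: [-3.141, -0.0, -0.0]
wrist_force: [0.1, -1.0, -3.1]
opening: 0.0476
finger_force: 62.6
```

Call:
{"name": "servo_tool", "arguments": {"translation": [[0,0,0.002],[0,0,0.002],[0,0,0]], "turn": [[0,0,0],[0,0,0],[0,0,0]], "jaw": [0.3,0.3,0.3]}}

```text
time: 7.75
tool_pos: [0.5832, 0.3384, 0.3153]
orientation: [-3.141, 0.0, -0.0]
wrist_force: [0.6, -0.7, -2.3]
opening: 0.0476
finger_force: 62.6
```

Call:
{"name": "servo_tool", "arguments": {"translation": [[0,0,0.002],[0,0,0.002],[0,0,0]], "turn": [[0,0,0],[0,0,0],[0,0,0]], "jaw": [0.3,0.3,0.3]}}

```text
time: 8.05
tool_pos: [0.5832, 0.3384, 0.3132]
orientation: [-3.142, 0.0, -0.0]
wrist_force: [0.1, 0.4, -2.7]
opening: 0.0471
finger_force: 62.8
```

Call:
{"name": "servo_tool", "arguments": {"translation": [[0,0,0.002],[0,0,0.001],[0,0,0]], "turn": [[0,0,0],[0,0,0],[0,0,0]], "jaw": [0.3,0.3,0.3]}}

```text
time: 8.35
tool_pos: [0.5834, 0.3384, 0.3131]
orientation: [-3.141, -0.0, -0.003]
wrist_force: [-1.1, -1.4, 4.5]
opening: 0.0468
finger_force: 63.4
```

Call:
{"name": "servo_tool", "arguments": {"translation": [[0,0,0],[0,0,0],[0,0,0],[0,0,0],[0,0,-0.04],[0,0,-0.06],[0,0,-0.06],[0,0,-0.04],[0,0,0]], "turn": [[0,0,0],[0,0,0],[0,0,0],[0,0,0],[0,0,0],[0,0,0],[0,0,0],[0,0,0],[0,0,0]], "jaw": [0.6,0.7,0.8,1,1,1,1,1,1]}}

```text
time: 9.25
tool_pos: [0.584, 0.3388, 0.4156]
orientation: [-3.138, -0.0, -0.01]
wrist_force: [0.9, 0.8, 0.9]
opening: 0.0857
finger_force: 0.0
```

Call:
{"name": "servo_tool", "arguments": {"translation": [[0.008,0.1,0],[0.008,0.1,0],[0.008,0.1,0],[0.008,0.1,0],[0.008,0.1,0],[0.008,0.1,0],[0.008,0.1,0],[0.008,0.1,0],[0.008,0.1,0],[0.008,0.1,0]], "turn": [[0,0,0],[0,0,0],[0,0,0],[0,0,0],[0,0,0],[0,0,0],[0,0,0],[0,0,0],[0,0,0],[0,0,0]], "jaw": [1,1,1,1,1,1,1,1,1,1]}}

```text
time: 10.25
tool_pos: [0.6225, -0.162, 0.41]
orientation: [-3.141, 0.0, 0.003]
wrist_force: [1.4, -0.2, -0.1]
opening: 0.0853
finger_force: 0.0
```

Call:
{"name": "servo_tool", "arguments": {"translation": [[0,0,0],[0,0,0]], "turn": [[0,0,0],[0,0,0]], "jaw": [1,1]}}

```text
time: 10.45
tool_pos: [0.6226, -0.1615, 0.4098]
orientation: [-3.14, 0.005, 0.004]
wrist_force: [-0.1, 0.7, 0.3]
opening: 0.0855
finger_force: 0.0
```

```bash
python3 - <<'E'
from h import *
s=manip.get_state();print(s["tool_pos"],s["orientation"])
t=viewer.read_camera("top")[:,:,::-1];T=t.astype(int);cv2.imwrite("pics/top3.png",t)
print("cap",blob((T[:,:,0]-T[:,:,2]>70).astype(np.uint8),(120,166),.153))
a=viewer.read_camera("scene")[:,:,::-1];cv2.imwrite("pics/scene3.png",a);cv2.imwrite("pics/s3c.png",np.vstack([cv2.resize(a[120:190,130:310],(720,280),interpolation=cv2.INTER_CUBIC),cv2.resize(t[130:208,85:285],(720,280),interpolation=cv2.INTER_CUBIC)]))
E
```

```text
[ 0.62262813 -0.16146643  0.40982782] [-3.14013951  0.00489032  0.00413361]
cap {'px': array([108.7, 164. ]), 'cen': array([0.5815, 0.3376, 0.153 ]), 'rect': (0.5814, 0.3367, 0.0497, 0.0482, 1.4), 'n': 133}
```

View pics/s3c.png

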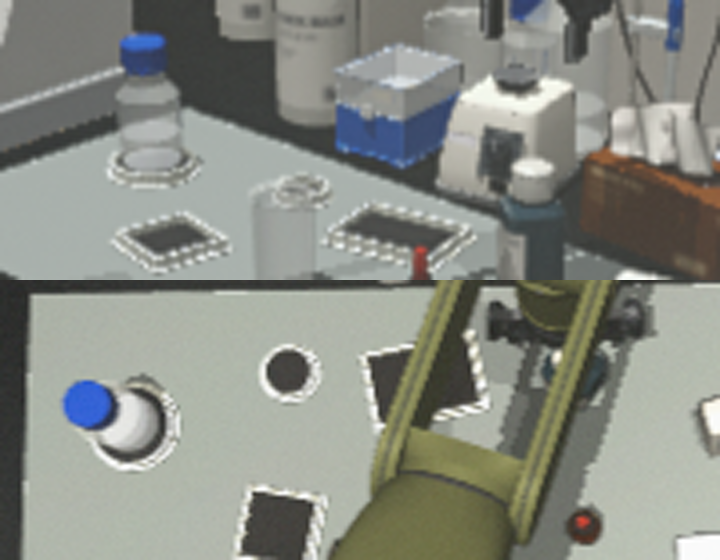

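The glass bottle stands upright in the large holder (scene crop 148,110; cap at 0.5815, 0.3376). The gripper is above the square bottle. Descending and closing.

Call:
{"name": "servo_tool", "arguments": {"translation": [[0.002,0.002,0.06],[0,0,0.06],[0,0,0.056],[0,0,0.03],[0,0,0.016],[0,0,0],[0,0,0],[0,0,0],[0,0,0],[0,0,0]], "turn": [[0,0,0],[0,0,0],[0,0,0],[0,0,0],[0,0,0],[0,0,0],[0,0,0],[0,0,0],[0,0,0],[0,0,0]], "jaw": [1,1,1,1,1,1,0.5,0.4,0.3,0.2]}}

```text
time: 11.55
tool_pos: [0.6246, -0.1613, 0.3024]
orientation: [3.14, -0.0, 0.005]
wrist_force: [-0.9, -0.4, 5.4]
opening: 0.0368
finger_force: 59.4
```

Call:
{"name": "servo_tool", "arguments": {"translation": [[0,0,0],[0,0,0],[0,0,0],[0,0,0],[0,0,0]], "turn": [[0,0,0],[0,0,0],[0,0,0],[0,0,0],[0,0,0]], "jaw": [0.2,0.2,0.2,0.2,0.2]}}

```text
time: 12.05
tool_pos: [0.6245, -0.1614, 0.3024]
orientation: [3.141, -0.0, 0.005]
wrist_force: [-0.6, 0.5, 6.9]
opening: 0.0369
finger_force: 59.5
```

Call:
{"name": "servo_tool", "arguments": {"translation": [[0,0,-0.03],[0,0,-0.06],[0,0,-0.08],[0,0,-0.08],[0,0,-0.04],[0,0,0],[0,0,0],[0,0,0],[0,0,0],[0,0,0]], "turn": [[0,0,0],[0,0,0],[0,0,0],[0,0,0],[0,0,0],[0,0,0],[0,0,0],[0,0,0],[0,0,0],[0,0,0]], "jaw": [0.2,0.2,0.2,0.2,0.2,0.2,0.2,0.2,0.2,0.2]}}

```text
time: 13.05
tool_pos: [0.6239, -0.161, 0.4438]
orientation: [-3.141, 0.0, 0.005]
wrist_force: [-0.2, 0.5, -2.3]
opening: 0.0363
finger_force: 60.7
```

Call:
{"name": "servo_tool", "arguments": {"translation": [[-0.02,-0.04,0],[-0.036,-0.075,0],[-0.036,-0.075,0],[-0.036,-0.075,0],[-0.036,-0.075,0],[-0.036,-0.075,0],[-0.036,-0.075,0],[-0.036,-0.075,0],[-0.03,-0.06,0],[-0.02,-0.04,0]], "turn": [[0,0,0],[0,0,0],[0,0,0],[0,0,0],[0,0,0],[0,0,0],[0,0,0],[0,0,0],[0,0,0],[0,0,0]], "jaw": [0.2,0.2,0.2,0.2,0.2,0.2,0.2,0.2,0.2,0.2]}}

```text
time: 14.05
tool_pos: [0.4615, 0.1734, 0.4453]
orientation: [-3.141, -0.003, 0.002]
wrist_force: [0.6, 0.2, -3.3]
opening: 0.0364
finger_force: 60.8
```

Call:
{"name": "servo_tool", "arguments": {"translation": [[0,0,0],[0,0,0],[0,0,0]], "turn": [[0,0,0],[0,0,0],[0,0,0]], "jaw": [0.2,0.2,0.2]}}

```text
time: 14.35
tool_pos: [0.4634, 0.171, 0.4455]
orientation: [3.141, -0.001, 0.0]
wrist_force: [0.2, -0.5, -2.8]
opening: 0.0366
finger_force: 61.0
```

Now turn by 30° (tool z −30°), then lower to just above the rim and look.

Call:
{"name": "servo_tool", "arguments": {"translation": [[0,0,0],[0,0,0],[0,0,0],[0,0,0],[0,0,0.06],[0,0,0.06],[0,0,0.05],[0,0,0.03],[0,0,0],[0,0,0]], "turn": [[0,0,-0.0417],[0,0,-0.0417],[0,0,-0.0417],[0,0,-0.0417],[0,0,0],[0,0,0],[0,0,0],[0,0,0],[0,0,0],[0,0,0]], "jaw": [0.2,0.2,0.2,0.2,0.2,0.2,0.2,0.2,0.2,0.2]}}

```text
time: 15.35
tool_pos: [0.4638, 0.1708, 0.3458]
orientation: [3.035, 0.812, -0.0]
wrist_force: [0.2, -0.1, -2.6]
opening: 0.0367
finger_force: 60.9
```

```bash
python3 - <<'E'
from h import *
s=manip.get_state();print(s["tool_pos"],s["orientation"])
t=viewer.read_camera("top")[:,:,::-1];a=viewer.read_camera("scene")[:,:,::-1]
cv2.imwrite("pics/scene4.png",a)
cv2.imwrite("pics/s4c.png",np.hstack([cv2.resize(a[125:200,145:205],(400,500),interpolation=cv2.INTER_CUBIC),cv2.resize(t[170:220,140:180],(400,500),interpolation=cv2.INTER_CUBIC)]))
E
```

```text
[0.4637538  0.17081593 0.34579588] [ 3.03470489e+00  8.11647519e-01 -3.73801990e-04]
```

View pics/s4c.png

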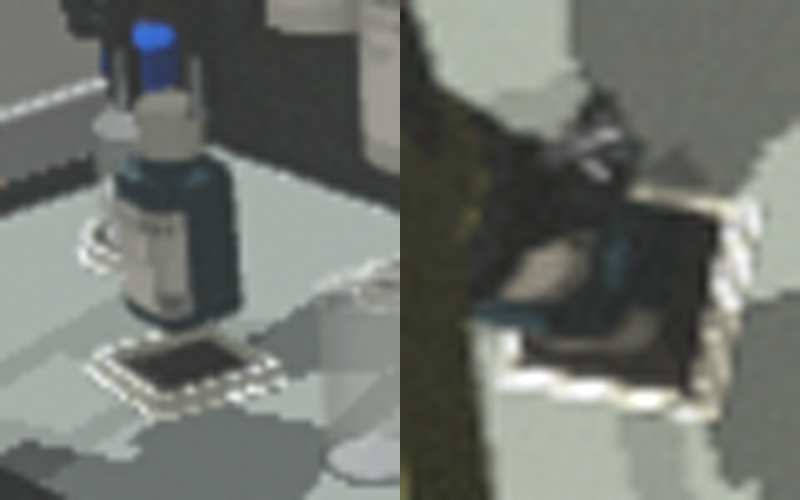

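```bash
python3 - <<'E'
from h import *
def edges(p,z):
    w=cast("scene",[(145+x/6.667-.4,125+y/6.667-.4) for x,y in p],z)
    for i in range(len(w)-1):
        e=w[i+1]-w[i];print("%.4f %.1f"%(np.hypot(*e[:2]),np.degrees(np.arctan2(e[1],e[0]))%90))
edges([(128,314),(190,333),(242,308)],.045)   # bottle base
edges([(115,192),(192,209),(237,192)],.045+.097)   # shoulder
edges([(90,360),(160,412),(285,380),(205,340),(90,360)],.01) # holder
E
```

```text
0.0489 7.7
0.0454 5.5
0.0533 13.3
0.0345 1.2
0.0888 77.6
0.0819 74.2
0.0795 85.3
0.0726 65.7
```

```bash
cat > e.py <<'E'
from h import *
def bottom(f,cols,r0,r1,thr=100):
    g=cv2.cvtColor(cv2.imread(f),cv2.COLOR_BGR2GRAY).astype(float); out=[]
    for c in cols:
        col=g[r0:r1,c]; k=[i for i in range(len(col)-1) if col[i]<thr<=col[i+1]]
        out.append((c,r0+k[-1]+(thr-col[k[-1]])/(col[k[-1]+1]-col[k[-1]])) if k else (c,np.nan))
    return np.array(out)
b=bottom("pics/scene4.png",range(162,184),165,176); print(b.round(1).tolist())
w=cast("scene",b,.045)[:,:2]; print(w.round(3).tolist())
b=bottom("pics/scene1.png",range(252,275),180,200); print(b.round(1).tolist())
w=cast("scene",b,.002)[:,:2]; print(w.round(3).tolist())
E
python3 e.py
python3 -c "
import cv2,numpy as np
a=cv2.imread('pics/scene4.png')[145:180,155:190];b=cv2.imread('pics/scene1.png')[165:200,245:280];
cv2.imwrite('pics/e.png',cv2.resize(np.hstack([a,b]),(800,400),interpolation=cv2.INTER_LANCZOS4))"
```

```text
[[162.0, nan], [163.0, nan], [164.0, 170.9], [165.0, 171.9], [166.0, 172.4], [167.0, 173.0], [168.0, 173.3], [169.0, 174.0], [170.0, 174.7], [171.0, 174.9], [172.0, 174.7], [173.0, 174.6], [174.0, 174.4], [175.0, 173.6], [176.0, 172.9], [177.0, 172.8], [178.0, 172.2], [179.0, 171.7], [180.0, 171.2], [181.0, nan], [182.0, nan], [183.0, nan]]
[[nan, nan], [nan, nan], [0.452, 0.207], [0.449, 0.196], [0.448, 0.189], [0.447, 0.182], [0.448, 0.177], [0.446, 0.169], [0.444, 0.161], [0.446, 0.157], [0.449, 0.155], [0.453, 0.153], [0.457, 0.152], [0.464, 0.154], [0.472, 0.156], [0.475, 0.154], [0.481, 0.156], [0.487, 0.156], [0.493, 0.157], [nan, nan], [nan, nan], [nan, nan]]
[[252.0, nan], [253.0, nan], [254.0, nan], [255.0, 192.5], [256.0, 193.9], [257.0, 195.1], [258.0, 195.7], [259.0, 195.8], [260.0, 195.8], [261.0, 195.8], [262.0, 195.7], [263.0, 195.4], [264.0, 195.2], [265.0, 195.2], [266.0, 195.0], [267.0, 194.9], [268.0, 194.9], [269.0, 194.8], [270.0, 193.9], [271.0, 180.6], [272.0, 180.6], [273.0, 180.9], [274.0, 181.2]]
[[nan, nan], [nan, nan], [nan, nan], [0.614, -0.137], [0.607, -0.147], [0.602, -0.156], [0.601, -0.162], [0.602, -0.166], [0.605, -0.168], [0.608, -0.171], [0.611, -0.174], [0.615, -0.175], [0.619, -0.177], [0.622, -0.18], [0.626, -0.182], [0.629, -0.184], [0.632, -0.187], [0.635, -0.189], [0.643, -0.188], [0.743, -0.118], [0.745, -0.122], [0.746, -0.126], [0.747, -0.131]]
```

View pics/e.png

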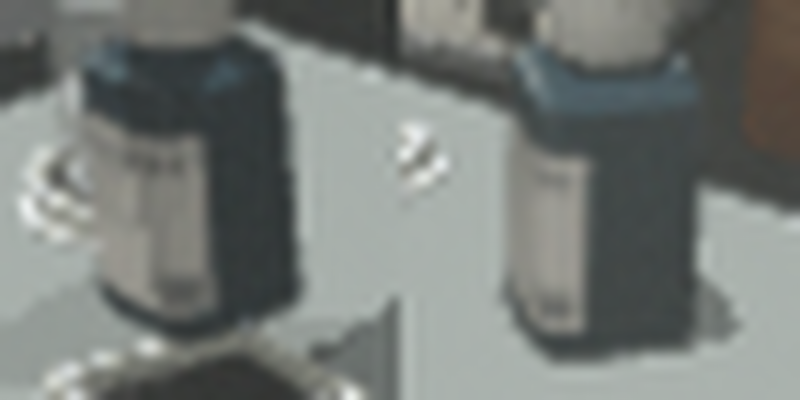

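The bottle's yaw averages about 53° originally (49–56 across fits), so I turn back 4° and lower it.

Call:
{"name": "servo_tool", "arguments": {"translation": [[0,0,0],[0,0,0.03],[0,0,0.02],[0,0,0.012],[0,0,0.004],[0,0,0.003],[0,0,0.002],[0,0,0]], "turn": [[0,0,0.022],[0,0,0],[0,0,0],[0,0,0],[0,0,0],[0,0,0],[0,0,0],[0,0,0]], "jaw": [0.2,0.2,0.2,0.2,0.2,0.2,0.2,0.2]}}

```text
time: 16.25
tool_pos: [0.4632, 0.1715, 0.3104]
orientation: [-3.061, -0.709, -0.001]
wrist_force: [-0.0, 0.8, -3.7]
opening: 0.0363
finger_force: 61.0
```

Call:
{"name": "servo_tool", "arguments": {"translation": [[0,0,0.002],[0,0,0.002],[0,0,0]], "turn": [[0,0,0],[0,0,0],[0,0,0]], "jaw": [0.2,0.2,0.2]}}

```text
time: 16.55
tool_pos: [0.463, 0.1715, 0.3082]
orientation: [3.061, 0.708, -0.0]
wrist_force: [-1.2, -0.7, -3.1]
opening: 0.0364
finger_force: 61.0
```

Call:
{"name": "servo_tool", "arguments": {"translation": [[0,0,0.002],[0,0,0]], "turn": [[0,0,0],[0,0,0]], "jaw": [0.2,0.2]}}

```text
time: 16.75
tool_pos: [0.4632, 0.1715, 0.3075]
orientation: [-3.061, -0.708, -0.001]
wrist_force: [-0.1, -0.2, -0.5]
opening: 0.0364
finger_force: 61.4
```

Call:
{"name": "servo_tool", "arguments": {"translation": [[0,0,0.002],[0,0,0]], "turn": [[0,0,0],[0,0,0]], "jaw": [0.2,0.2]}}

```text
time: 16.95
tool_pos: [0.4634, 0.1716, 0.3075]
orientation: [-3.061, -0.708, -0.003]
wrist_force: [-1.4, -0.6, 7.2]
opening: 0.0366
finger_force: 62.2
```

Call:
{"name": "servo_tool", "arguments": {"translation": [[0,0,0],[0,0,0],[0,0,0],[0,0,0],[0,0,-0.04],[0,0,-0.07],[0,0,-0.07],[0,0,-0.05],[0,0,0],[0,0,0]], "turn": [[0,0,0],[0,0,0],[0,0,0],[0,0,0],[0,0,0],[0,0,0],[0,0,0.036],[0,0,0.036],[0,0,0.036],[0,0,0.036]], "jaw": [0.5,0.6,0.8,1,1,1,1,1,1,1]}}

```text
time: 17.95
tool_pos: [0.4633, 0.1715, 0.4224]
orientation: [-3.141, 0.003, -0.004]
wrist_force: [0.9, -0.1, -0.3]
opening: 0.0854
finger_force: 0.0
```

Call:
{"name": "servo_tool", "arguments": {"translation": [[0,0.06,0],[0,0.09,0],[0,0.09,0],[0,0.09,0],[0,0.09,0],[0,0.09,0],[0,0.09,0],[-0.01,0.06,0],[-0.008,0.026,0],[0,0,0]], "turn": [[0,0,0],[0,0,0],[0,0,0],[0,0,0],[0,0,0],[0,0,0],[0,0,0],[0,0,0],[0,0,0],[0,0,0]], "jaw": [1,1,1,1,1,1,1,1,1,1]}}

```text
time: 18.95
tool_pos: [0.4545, -0.1728, 0.4209]
orientation: [-3.141, 0.001, 0.001]
wrist_force: [0.3, 0.3, -0.9]
opening: 0.0859
finger_force: 0.0
```

```bash
cat > sq.py <<'E'
from h import *
from e import bottom
s=manip.get_state();print(s["tool_pos"],s["orientation"])
t=viewer.read_camera("top")[:,:,::-1];a=viewer.read_camera("scene")[:,:,::-1]
cv2.imwrite("pics/scene5.png",a);cv2.imwrite("pics/top5.png",t)
cv2.imwrite("pics/s5c.png",np.hstack([cv2.resize(a[130:200,140:205],(400,430),interpolation=cv2.INTER_CUBIC),cv2.resize(t[170:222,140:190],(400,416),interpolation=cv2.INTER_CUBIC,).__getitem__(slice(0,416)) if 0 else cv2.resize(t[170:222,140:188],(400,430),interpolation=cv2.INTER_CUBIC)]))
print(blob((t.min(2)>200).astype(np.uint8),(157,191),.141,r=12))
E
python3 sq.py | tail -2
```

```text
[ 0.45445822 -0.17275645  0.4209232 ] [-3.14124304e+00  6.50908390e-04  1.04029937e-03]
{'px': array([154. , 195.3]), 'cen': array([0.463 , 0.1709, 0.141 ]), 'rect': (0.4621, 0.171, 0.0412, 0.0373, 89.0), 'n': 87}
```

View pics/s5c.png

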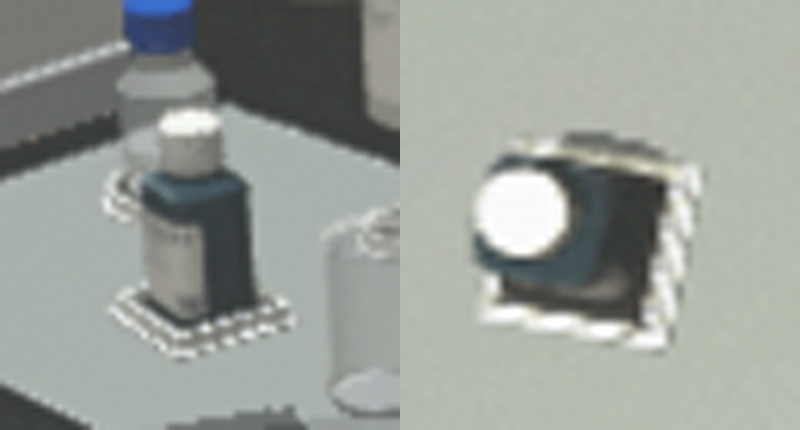

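Square bottle is seated: edges within about 3° of the recess walls, cap at (0.463, 0.171) at the centre. Now the dropper.

Call:
{"name": "servo_tool", "arguments": {"translation": [[0,0,0.06],[0,0,0.08],[0,0,0.08],[0,0,0.07],[0,0,0.04],[0,0,0.02],[0,0,0.012],[0,0,0]], "turn": [[0,0,0],[0,0,0],[0,0,0],[0,0,0],[0,0,0],[0,0,0],[0,0,0],[0,0,0]], "jaw": [1,1,1,1,1,1,1,1]}}

```text
time: 19.85
tool_pos: [0.4553, -0.1709, 0.2403]
orientation: [-3.141, -0.006, -0.0]
wrist_force: [0.7, -0.6, 0.5]
opening: 0.0853
finger_force: 0.0
```

Call:
{"name": "servo_tool", "arguments": {"translation": [[0,0,0],[0,0,0],[0,0,0],[0,0,0],[0,0,0],[0,0,0],[0,0,0],[0,0,0],[0,0,0],[0,0,0]], "turn": [[0,0,0],[0,0,0],[0,0,0],[0,0,0],[0,0,0],[0,0,0],[0,0,0],[0,0,0],[0,0,0],[0,0,0]], "jaw": [0.7,0.6,0.5,0.4,0.3,0.2,0.1,0.1,0.1,0.1]}}

```text
time: 20.85
tool_pos: [0.4551, -0.1716, 0.2407]
orientation: [3.141, 0.004, 0.001]
wrist_force: [-0.3, 0.5, 5.5]
opening: 0.0203
finger_force: 58.5
```

Call:
{"name": "servo_tool", "arguments": {"translation": [[0,0,-0.03],[0,0,-0.06],[0,0,-0.08],[0,0,-0.08],[0,0,-0.04],[0,0,0],[0,0,0]], "turn": [[0,0,0],[0,0,0],[0,0,0],[0,0,0],[0,0,0],[0,0,0],[0,0,0]], "jaw": [0.1,0.1,0.1,0.1,0.1,0.1,0.1]}}

```text
time: 21.55
tool_pos: [0.4545, -0.1714, 0.3849]
orientation: [-3.142, -0.004, 0.0]
wrist_force: [0.5, -0.0, -1.6]
opening: 0.0206
finger_force: 58.7
```

Call:
{"name": "servo_tool", "arguments": {"translation": [[0.02,-0.04,0],[0.042,-0.075,0],[0.042,-0.075,0],[0.042,-0.075,0],[0.042,-0.075,0],[0.042,-0.075,0],[0.042,-0.075,0],[0.042,-0.075,0],[0.036,-0.06,0],[0.022,-0.042,0]], "turn": [[0,0,0],[0,0,0],[0,0,0],[0,0,0],[0,0,0],[0,0,0],[0,0,0],[0,0,0],[0,0,0],[0,0,0]], "jaw": [0.1,0.1,0.1,0.1,0.1,0.1,0.1,0.1,0.1,0.1]}}

```text
time: 22.55
tool_pos: [0.6407, 0.1648, 0.3818]
orientation: [3.141, 0.006, -0.007]
wrist_force: [0.1, 0.0, 0.1]
opening: 0.0203
finger_force: 58.8
```

Call:
{"name": "servo_tool", "arguments": {"translation": [[0,0,0.03],[0,0,0.05],[0,0,0.05],[0,0,0.05],[0,0,0.03],[0,0,0],[0,0,0]], "turn": [[0,0,0],[0,0,0],[0,0,0],[0,0,0],[0,0,0],[0,0,0],[0,0,0]], "jaw": [0.1,0.1,0.1,0.1,0.1,0.1,0.1]}}

```text
time: 23.25
tool_pos: [0.6396, 0.1623, 0.2782]
orientation: [3.141, 0.004, -0.006]
wrist_force: [0.0, 0.1, -0.5]
opening: 0.0206
finger_force: 58.8
```

```bash
python3 - <<'E'
from h import *
s=manip.get_state();print(s["tool_pos"],s["opening"],s["wrist_force"])
t=viewer.read_camera("top")[:,:,::-1];a=viewer.read_camera("scene")[:,:,::-1]
cv2.imwrite("pics/s6c.png",np.hstack([cv2.resize(a[110:190,160:240],(400,400),interpolation=cv2.INTER_CUBIC),cv2.resize(t[130:180,140:190],(400,400),interpolation=cv2.INTER_CUBIC)]))
E
```

```text
[0.63955706 0.16227896 0.27824268] 0.020569106786984308 [ 0.04485448  0.1113705  -0.51879589]
```

View pics/s6c.png

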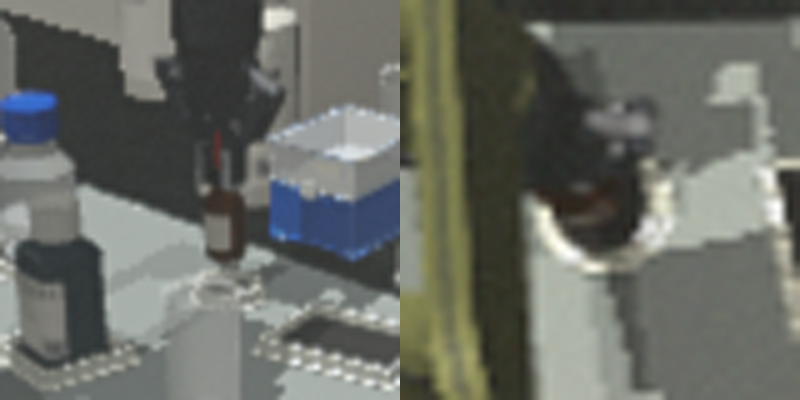

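The dropper hangs upright over the small round holder. Lowering.

Call:
{"name": "servo_tool", "arguments": {"translation": [[0.002,0,0.02],[0,0,0.02],[0,0,0.01],[0,0,0.006],[0,0,0.003],[0,0,0.002],[0,0,0]], "turn": [[0,0,0],[0,0,0],[0,0,0],[0,0,0],[0,0,0],[0,0,0],[0,0,0]], "jaw": [0.1,0.1,0.1,0.1,0.1,0.1,0.1]}}

```text
time: 24.05
tool_pos: [0.6411, 0.1625, 0.2498]
orientation: [-3.142, -0.004, -0.0]
wrist_force: [0.2, -0.9, 0.3]
opening: 0.0205
finger_force: 58.8
```

Call:
{"name": "servo_tool", "arguments": {"translation": [[0,0,0.002],[0,0,0]], "turn": [[0,0,0],[0,0,0]], "jaw": [0.1,0.1]}}

```text
time: 24.25
tool_pos: [0.6411, 0.1624, 0.2489]
orientation: [-3.142, -0.004, -0.0]
wrist_force: [-0.5, 0.4, -0.8]
opening: 0.0206
finger_force: 58.8
```

Call:
{"name": "servo_tool", "arguments": {"translation": [[0,0,0.002],[0,0,0]], "turn": [[0,0,0],[0,0,0]], "jaw": [0.1,0.1]}}

```text
time: 24.45
tool_pos: [0.641, 0.1624, 0.2477]
orientation: [3.142, 0.004, -0.0]
wrist_force: [0.1, 0.5, -0.7]
opening: 0.0203
finger_force: 58.8
```

Call:
{"name": "servo_tool", "arguments": {"translation": [[0,0,0.002],[0,0,0]], "turn": [[0,0,0],[0,0,0]], "jaw": [0.1,0.1]}}

```text
time: 24.65
tool_pos: [0.641, 0.1624, 0.2466]
orientation: [3.142, 0.004, -0.0]
wrist_force: [0.3, -0.4, 0.4]
opening: 0.0206
finger_force: 58.8
```

Call:
{"name": "servo_tool", "arguments": {"translation": [[0,0,0.002],[0,0,0]], "turn": [[0,0,0],[0,0,0]], "jaw": [0.1,0.1]}}

```text
time: 24.85
tool_pos: [0.6412, 0.1624, 0.2458]
orientation: [-3.142, -0.004, -0.001]
wrist_force: [0.4, 0.1, 1.5]
opening: 0.0206
finger_force: 59.0
```

Call:
{"name": "servo_tool", "arguments": {"translation": [[0,0,0.002],[0,0,0]], "turn": [[0,0,0],[0,0,0]], "jaw": [0.1,0.1]}}

```text
time: 25.05
tool_pos: [0.6414, 0.1625, 0.2458]
orientation: [-3.141, -0.004, -0.003]
wrist_force: [-1.4, -0.6, 4.9]
opening: 0.0207
finger_force: 59.3
```

Call:
{"name": "servo_tool", "arguments": {"translation": [[0,0,0],[0,0,0],[0,0,0],[0,0,0],[0,0,0],[0,0,-0.05],[0,0,-0.09],[0,0,-0.09],[0,0,-0.09],[0,0,-0.04]], "turn": [[0,0,0],[0,0,0],[0,0,0],[0,0,0],[0,0,0],[0,0,0],[0,0,0],[0,0,0],[0,0,0],[0,0,0]], "jaw": [0.3,0.4,0.5,0.7,1,1,1,1,1,1]}}

```text
time: 26.05
tool_pos: [0.6418, 0.1626, 0.4302]
orientation: [-3.14, -0.004, -0.012]
wrist_force: [0.4, 1.9, 0.2]
opening: 0.0852
finger_force: 0.0
```

Call:
{"name": "servo_tool", "arguments": {"translation": [[-0.02,0.05,0],[-0.042,0.09,0],[-0.042,0.09,0],[-0.042,0.09,0],[-0.042,0.09,0],[-0.042,0.09,0],[-0.042,0.09,0],[-0.042,0.09,0],[-0.042,0.09,0],[-0.042,0.09,0]], "turn": [[0,0,0],[0,0,0],[0,0,0],[0,0,0],[0,0,0],[0,0,0],[0,0,0],[0,0,0],[0,0,0],[0,0,0]], "jaw": [1,1,1,1,1,1,1,1,1,1]}}

```text
time: 27.05
tool_pos: [0.4419, -0.2695, 0.4249]
orientation: [3.141, 0.004, 0.001]
wrist_force: [0.5, 0.2, 0.6]
opening: 0.0853
finger_force: 0.0
```

Call:
{"name": "servo_tool", "arguments": {"translation": [[-0.036,0.08,0],[-0.021,0.035,0],[0,0,0],[0,0,0],[0,0,0],[0,0,0],[0,0,0],[0,0,0],[0,0,0],[0,0,0]], "turn": [[0,0,0],[0,0,0],[0,0,-0.0428],[0,0,-0.0428],[0,0,-0.0428],[0,0,-0.0428],[0,0,-0.0428],[0,0,-0.0428],[0,0,-0.0428],[0,0,-0.0428]], "jaw": [1,1,1,1,1,1,1,1,1,1]}}

```text
time: 28.05
tool_pos: [0.4147, -0.3256, 0.4247]
orientation: [-2.691, -1.62, 0.0]
wrist_force: [-0.3, -0.4, 0.3]
opening: 0.0853
finger_force: 0.0
```

Call:
{"name": "servo_tool", "arguments": {"translation": [[0,0,0],[0,0,0],[0,0,0],[0,0,0],[0,0,0],[0,0,0]], "turn": [[0,0,-0.0428],[0,0,-0.0428],[0,0,-0.0428],[0,0,-0.0428],[0,0,0],[0,0,0]], "jaw": [1,1,1,1,1,1]}}

```text
time: 28.65
tool_pos: [0.4147, -0.3256, 0.4247]
orientation: [2.174, 2.268, 0.0]
wrist_force: [0.4, -0.1, -0.2]
opening: 0.0854
finger_force: 0.0
```

```bash
cat > st.py <<'E'
from h import *
from scipy.spatial.transform import Rotation as R
s=manip.get_state();y=R.from_rotvec(s["orientation"]).as_matrix()[:,1];print(s["tool_pos"],"psi",np.degrees(np.arctan2(y[1],y[0])))
E
python3 st.py; python3 - <<'E'
import sys;sys.path.insert(0,'.')
import os;os.chdir('.')
from h import *
t=viewer.read_camera("top")[:,:,::-1];a=viewer.read_camera("scene")[:,:,::-1]
cv2.imwrite("pics/s7c.png",np.hstack([cv2.resize(a[120:260,130:310],(540,420)),cv2.resize(t[135:205,85:125],(240,420))]))
E
```

```text
[ 0.41474359 -0.32560022  0.42470229] psi 2.4104759148906716
```

View pics/s7c.png

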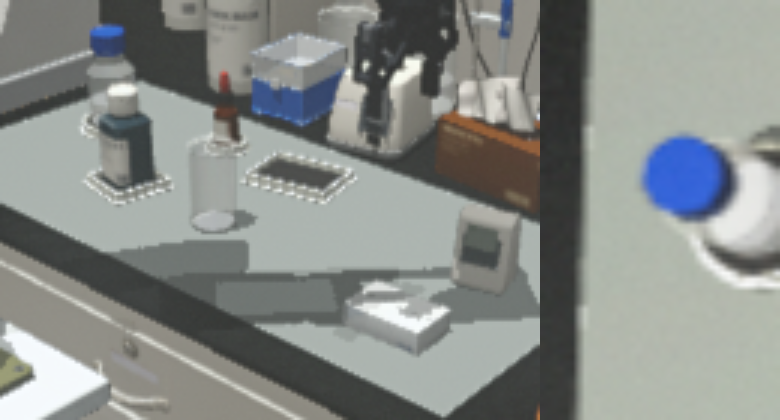

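All three bottles are seated upright, and the dropper sits in the small holder (crop px 228,120). Now the carton.

Call:
{"name": "servo_tool", "arguments": {"translation": [[0,0,0.06],[0,0,0.08],[0,0,0.09],[0,0,0.09],[0,0,0.08],[0,0,0.045],[0,0,0.025],[0,0,0.013],[0,0,0],[0,0,0]], "turn": [[0,0,0],[0,0,0],[0,0,0],[0,0,0],[0,0,0],[0,0,0],[0,0,0],[0,0,0],[0,0,0],[0,0,0]], "jaw": [1,1,1,1,1,1,1,1,1,1]}}

```text
time: 29.75
tool_pos: [0.4154, -0.3261, 0.1843]
orientation: [2.169, 2.269, 0.0]
wrist_force: [0.5, -0.0, 0.0]
opening: 0.0852
finger_force: 0.0
```

Call:
{"name": "servo_tool", "arguments": {"translation": [[0,0,0],[0,0,0],[0,0,0],[0,0,0],[0,0,0],[0,0,0],[0,0,0]], "turn": [[0,0,0],[0,0,0],[0,0,0],[0,0,0],[0,0,0],[0,0,0],[0,0,0]], "jaw": [0.85,0.75,0.65,0.55,0.5,0.5,0.5]}}

```text
time: 30.45
tool_pos: [0.4153, -0.326, 0.1848]
orientation: [2.169, 2.269, 0.0]
wrist_force: [-0.8, -0.0, 7.3]
opening: 0.0613
finger_force: 65.4
```

Call:
{"name": "servo_tool", "arguments": {"translation": [[0,0,-0.03],[0,0,-0.06],[0,0,-0.08],[0,0,-0.08],[0,0,-0.06],[0,0,0],[0,0,0]], "turn": [[0,0,0],[0,0,0],[0,0,0],[0,0,0],[0,0,0],[0,0,0],[0,0,0]], "jaw": [0.5,0.5,0.5,0.5,0.5,0.5,0.5]}}

```text
time: 31.15
tool_pos: [0.4146, -0.3255, 0.3392]
orientation: [2.169, 2.27, 0.0]
wrist_force: [-0.1, 0.2, -1.6]
opening: 0.0611
finger_force: 65.7
```

Call:
{"name": "servo_tool", "arguments": {"translation": [[0.05,0.035,0],[0.07,0.049,0],[0.07,0.049,0],[0.07,0.049,0],[0.07,0.049,0],[0.07,0.049,0],[0.07,0.049,0],[0.07,0.049,0],[0.07,0.049,0],[0.04,0.028,0]], "turn": [[0,0,0],[0,0,0],[0,0,0],[0,0,0],[0,0,0],[0,0,0],[0,0,0],[0,0,0],[0,0,0],[0,0,0]], "jaw": [0.5,0.5,0.5,0.5,0.5,0.5,0.5,0.5,0.5,0.5]}}

```text
time: 32.15
tool_pos: [0.628, 0.0123, 0.3357]
orientation: [-2.166, -2.271, 0.002]
wrist_force: [-0.1, 0.1, -0.5]
opening: 0.0612
finger_force: 65.5
```

Call:
{"name": "servo_tool", "arguments": {"translation": [[0,0,0],[0,0,0],[0,0,0.03],[0,0,0.06],[0,0,0.07],[0,0,0.05],[0,0,0.02],[0,0,0],[0,0,0]], "turn": [[0,0,-0.0247],[0,0,-0.0247],[0,0,0],[0,0,0],[0,0,0],[0,0,0],[0,0,0],[0,0,0],[0,0,0]], "jaw": [0.5,0.5,0.5,0.5,0.5,0.5,0.5,0.5,0.5]}}

```text
time: 33.05
tool_pos: [0.6276, 0.0093, 0.2232]
orientation: [-1.988, -2.432, 0.0]
wrist_force: [0.2, 0.4, -0.5]
opening: 0.0614
finger_force: 65.6
```

```bash
python3 st.py; python3 - <<'E'
import sys;sys.path.insert(0,'.')
from h import *
t=viewer.read_camera("top")[:,:,::-1];a=viewer.read_camera("scene")[:,:,::-1]
cv2.imwrite("pics/s8c.png",np.hstack([cv2.resize(a[130:200,190:270],(400,350)),cv2.resize(t[125:185,170:230],(400,350))]))
E
```

```text
[0.6276173  0.00929275 0.22319257] psi 11.484981126924101
```

View pics/s8c.png

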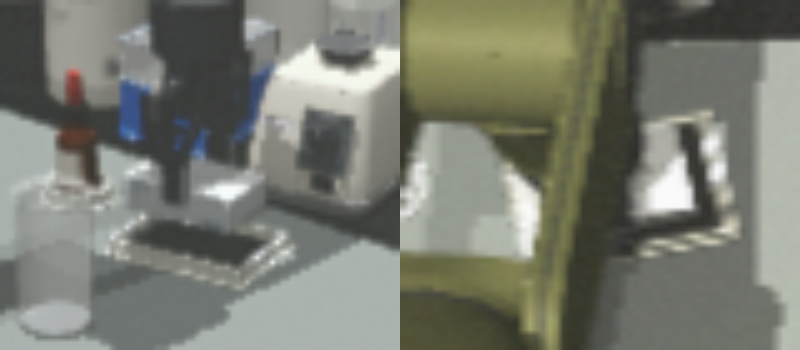

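```bash
python3 - <<'E'
from h import *
for v in (203,207,210):
  for z in (.045,.05,.055,.06,.065,.07): print(v,z,cast("scene",[(190+175/5-.4,130+v/5-.4)],z)[0].round(3))
E
```

```text
203 0.045 [0.621 0.03  0.045]
203 0.05 [0.613 0.023 0.05 ]
203 0.055 [0.605 0.015 0.055]
203 0.06 [0.597 0.007 0.06 ]
203 0.065 [ 0.588 -0.     0.065]
203 0.07 [ 0.58  -0.008  0.07 ]
207 0.045 [0.615 0.025 0.045]
207 0.05 [0.607 0.017 0.05 ]
207 0.055 [0.599 0.01  0.055]
207 0.06 [0.591 0.002 0.06 ]
207 0.065 [ 0.582 -0.006  0.065]
207 0.07 [ 0.574 -0.013  0.07 ]
210 0.045 [0.611 0.021 0.045]
210 0.05 [0.603 0.013 0.05 ]
210 0.055 [0.595 0.006 0.055]
210 0.06 [ 0.586 -0.002  0.06 ]
210 0.065 [ 0.578 -0.009  0.065]
210 0.07 [ 0.57  -0.017  0.07 ]
```

Fingertips sit about 17 mm above the carton's underside, so they clear the rim (10 mm above the floor). Lowering.

Call:
{"name": "servo_tool", "arguments": {"translation": [[0,0.002,0.02],[0,0,0.02],[0,0,0.012],[0,0,0.006],[0,0,0.003],[0,0,0]], "turn": [[0,0,0],[0,0,0],[0,0,0],[0,0,0],[0,0,0],[0,0,0]], "jaw": [0.5,0.5,0.5,0.5,0.5,0.5]}}

```text
time: 33.75
tool_pos: [0.6283, 0.0095, 0.1924]
orientation: [-1.988, -2.432, 0.001]
wrist_force: [0.0, 0.4, -0.4]
opening: 0.0608
finger_force: 65.6
```

Call:
{"name": "servo_tool", "arguments": {"translation": [[0,0,0.002],[0,0,0]], "turn": [[0,0,0],[0,0,0]], "jaw": [0.5,0.5]}}

```text
time: 33.95
tool_pos: [0.6284, 0.0095, 0.1919]
orientation: [1.988, 2.432, 0.0]
wrist_force: [0.7, -0.2, -0.4]
opening: 0.0608
finger_force: 65.6
```

Call:
{"name": "servo_tool", "arguments": {"translation": [[0,0,0.002],[0,0,0]], "turn": [[0,0,0],[0,0,0]], "jaw": [0.5,0.5]}}

```text
time: 34.15
tool_pos: [0.6283, 0.0095, 0.1907]
orientation: [1.988, 2.433, 0.0]
wrist_force: [-0.5, 0.7, -1.4]
opening: 0.0609
finger_force: 65.6
```

Call:
{"name": "servo_tool", "arguments": {"translation": [[0,0,0.002],[0,0,0]], "turn": [[0,0,0],[0,0,0]], "jaw": [0.5,0.5]}}

```text
time: 34.35
tool_pos: [0.6284, 0.0095, 0.1899]
orientation: [1.988, 2.432, 0.0]
wrist_force: [0.7, 0.2, -1.0]
opening: 0.0611
finger_force: 65.6
```

Call:
{"name": "servo_tool", "arguments": {"translation": [[0,0,0.002],[0,0,0]], "turn": [[0,0,0],[0,0,0]], "jaw": [0.5,0.5]}}

```text
time: 34.55
tool_pos: [0.6284, 0.0095, 0.1898]
orientation: [1.988, 2.432, 0.001]
wrist_force: [-2.8, 0.1, 6.3]
opening: 0.061
finger_force: 66.3
```

Call:
{"name": "servo_tool", "arguments": {"translation": [[0,0,0],[0,0,0],[0,0,0],[0,0,0],[0,0,-0.03],[0,0,-0.08],[0,0,-0.09],[0,0,-0.09],[0,0,-0.09],[0,0,-0.06]], "turn": [[0,0,0],[0,0,0],[0,0,0],[0,0,0],[0,0,0],[0,0,0],[0,0,0],[0,0,0],[0,0,0],[0,0,0]], "jaw": [0.8,0.9,1,1,1,1,1,1,1,1]}}

```text
time: 35.55
tool_pos: [0.6287, 0.0095, 0.4125]
orientation: [1.986, 2.43, 0.004]
wrist_force: [0.3, -0.1, -0.4]
opening: 0.0851
finger_force: 0.0
```

Call:
{"name": "servo_tool", "arguments": {"translation": [[-0.05,0,0],[-0.09,0,0],[-0.09,0,0],[-0.09,0,0],[-0.09,0,0],[-0.09,0,0],[-0.09,0,0],[-0.05,0,0],[0,0,0]], "turn": [[0,0,0],[0,0,0],[0,0,0],[0,0,0],[0,0,0],[0,0,0],[0,0,0],[0,0,0],[0,0,0]], "jaw": [1,1,1,1,1,1,1,1,1]}}

```text
time: 36.45
tool_pos: [0.692, -0.3085, 0.4073]
orientation: [1.993, 2.428, -0.002]
wrist_force: [-0.9, 1.7, 0.2]
opening: 0.0852
finger_force: 0.0
```

```bash
python3 - <<'E'
from h import *
t=viewer.read_camera("top")[:,:,::-1];a=viewer.read_camera("scene")[:,:,::-1]
print(blob((t.min(2)>200).astype(np.uint8),(202,157),.037,r=18))
cv2.imwrite("pics/s9c.png",np.vstack([cv2.resize(a[120:230,130:310],(490,300),interpolation=cv2.INTER_CUBIC),cv2.resize(t[130:228,85:245],(490,300),interpolation=cv2.INTER_CUBIC)]))
E
```

```text
{'px': array([199.5, 156.8]), 'cen': array([0.6258, 0.0163, 0.037 ]), 'rect': (0.627, 0.0168, 0.0792, 0.1142, 10.8), 'n': 416}
```

View pics/s9c.png

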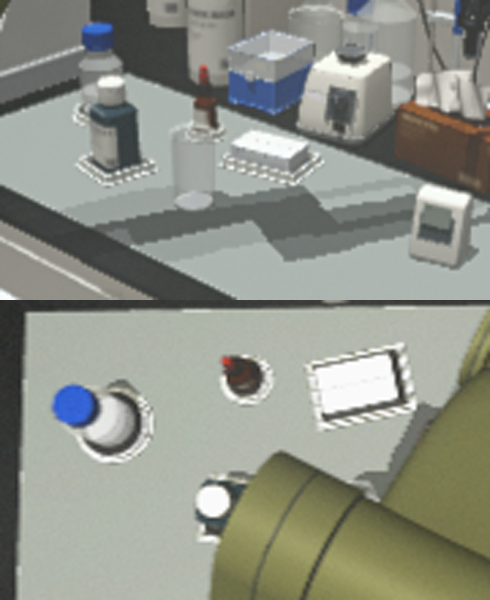

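All four items sit in their holders: the carton is inside the oblong recess with a dark border round it and parallel to its walls, the bottles are upright, and the beaker and read-out are untouched. Handing in.

```bash
python3 -c "from bench import hand_in; print(hand_in())"
```

```text
the job is handed in; nothing more can be done
None
```

I put all four things in their matching holders, in the order you listed them, and handed the job in at about 36.5 s. The last camera views show the bottles upright, the carton flat in its recess, and the beaker and read-out where they stood; the hand-in gave no verdict.

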